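# Shut the dessert holding box and hold a bag clip open over its batch card

## Task

The holding box is loaded: push its glass door shut until it snaps home on its catch. Then squeeze the blue bag clip open, lift it off the bin's wall, and hold it gaping over the middle of the top edge of the white batch card standing on the box, in line with the card and with the card's edge well inside the jaws but not touching the clip anywhere, so that I can slip the date label in. Finish like that, still squeezing and holding the clip still in the air; leave the other things on the worktop where they are.

Things in the scene. Friction and masses are not known exactly. Their poses are not given: they have to be found in the camera images.
- holding_box: Aluminium box on rubber feet, fixed to the worktop, 180 (x) x 260 (y) x 160 mm (z), glass door on its front, desserts inside. Origin: centre of its underside, on the worktop. x points from its front to its back, y to its left as the robot sees it, z up. It stands turned up to 0.2 rad either way.
- box_door (a joint): Opening of the box's door, rad: 0 shut and seated, growing as it swings out towards the robot about the upright hinge at its left-hand (+y) end. Starts at 0.3 to 0.7 and stays where it is left, until at about 0.06 a spring ball meets the catch: about 8 N at the free edge carries it over, and below about 0.02 the catch pulls it to 0 and keeps it there.
- door_hinge (a point): Point on the door's upright hinge line (mid-thickness of the door), 118 mm above the worktop. Its axes turn with the door: y runs along the door from its free edge to the hinge, x through the door towards the box, z up.
- door_push (a point): Where to push: outer face of the door's grey 36 mm wide stile at the free edge, 118 mm above the worktop, 234 mm along the door from the hinge line and 7 mm in front of it; axes as door_hinge. The door spans 13 to 153 mm above the worktop. A pull handle stands 23 mm off the stile below 90 mm, so push at 95 to 150 mm.
- bin: White open plastic bin, fixed, 160 (x) x 150 (y) x 75 mm (z), walls 3 mm, paper cups standing in its far half up to 92 mm. Origin: centre of its underside; x to its far wall, z up. Turned up to 0.35 rad either way. The clip sits on its near (-x) wall.
- clip_grip (a point): Blue plastic spring clip (45 to 70 g) standing jaws down, clamped on the bin's near wall. This point lies between its two handles at the height to squeeze them, 28 mm above the pivot line. x goes across the handles (squeeze along it), y along pivot and jaws (and along the wall), z up. At first the wall's top edge is 48 mm below this point.
- clip: The same clip, same axes; origin midway on its pivot line, 28 mm below clip_grip. Handles 34 mm wide (y), splayed like a V: at rest 42 mm over their tops (44 mm above the pivot), 34 mm at clip_grip; squeezed to the stop parallel, 20 mm. Spring barrel of radius 7 mm on the pivot line. Jaws 64 mm wide (y), ending 42 mm below the pivot.
- clip_a (a joint): Opening of the clip's jaw on its +x side, rad: 0 on the 3 mm bin wall, 0.24 against the stop. Squeezing the handles opens it; about 4 N on each handle starts it, 11 N at clip_grip holds it at the stop. With both jaws at the stop the mouth is 22 mm wide at the tips.
- clip_b (a joint): The same for the jaw on the -x side. The jaws open alike; held by the handles the clip stays in line with the fingers.
- card_edge (a point): Middle of the top edge of the white card with a green band that stands upright in a rail on the box's roof: card 110 mm wide (y), 3 mm thick (x), its top edge 240 mm above the worktop, 66 mm above the rail's lips (174 mm) and 80 mm above the roof. Card and rail are fixed to the box. x is across the card, y along its top edge, z up.
- kitchen_timer: White round wind-up timer, 68 mm wide, 56 mm tall, to be left alone. Origin: its underside.
- masking_tape: Roll of masking tape, 82 mm wide, 24 mm tall, to be left alone. Origin: its underside.
- flour_shaker: Steel shaker, 69 mm wide, 106 mm tall, to be left alone. Origin: its underside.
- squeeze_bottle: Dark red squeeze bottle, 59 mm wide, 172 mm tall, to be left alone. Origin: its underside.
There are look-alikes about, which are no part of the job. Of the things shaped like the clip, the blue one is meant.

How it is judged (in metres and radians):
On the way, in this order (a step that is already met when the one before it is completed fails the run):
1. the door is shut and seated on its catch (opening under 0.012 rad) (value of joint box_door below 0.012 rad), for 0.3 s.
2. the clip, squeezed open by the fingers, is lifted off the bin's wall (value of joint each of clip_a, clip_b above 0.16 rad and contact force between the fingers and clip above 2 N and height (world z) of clip above 0.13 m and contact force between clip and bin below 0.1 N), for 0.2 s.
At the end, for the whole second after the job is handed in: Door under 0.012 rad. Fingers squeeze the clip, jaws open over 0.16 rad each, upright and in line with the card to 0.2 rad; the card's top-edge middle lies 9 to 34 mm below the pivot, within 8 mm across and 20 mm along the clip; clip and fingers clear of card and box, clip still (value of joint box_door below 0.012 rad and value of joint each of clip_a, clip_b above 0.16 rad and contact force between the fingers and clip above 2 N and z of card_edge in the frame of clip between -0.034 and -0.009 m and x of card_edge in the frame of clip between -0.008 and 0.008 m and y of card_edge in the frame of clip between -0.02 and 0.02 m and angle between the y axis of clip and the y axis of card_edge, either way round below 0.2 rad and angle between clip's own z axis and vertical below 0.2 rad and contact force between each of clip, the fingers and holding_box below 0.2 N and linear speed of clip below 0.02 m/s); the arm keeps its last pose, push and grip.
It fails at once if a bystander (timer, tape, shaker, bottle) is shifted by more than 25 mm (distance of any of kitchen_timer, masking_tape, flour_shaker, squeeze_bottle from where it was at the start of the episode above 0.025 m).
It also fails if it takes over 51 s, if anything falls off the work surface, if the arm or the gripper's body presses on something with over 40 N, if the wrist force passes 120 N, or if a joint passes its speed limit or range.

## Robot

A 6-joint arm with a two-finger parallel gripper is mounted at the origin on a cart in front of the work surface, level with it; the furniture and walls round the work are solid. World frame = base frame: x ahead of the robot, y to its left, z up, the work surface at z = 0. Lengths are in mm, angles in rad, forces in N, time in s.
With the tool pointing down it reaches from about 400 to 925 mm from the base axis. Payload 12.5 kg.
Tool frame: the origin (TCP) lies at the very end of the fingers, on their centre line; the grasp point (between the pads) lies 19 mm behind it; z points along the fingers, y is the line along which they close (so a half turn about z gives the same grasp; the last joint's range is limited). The gripper opens to 95 mm and grips with 3 to 60 N. Pads are 20 mm wide; open, the fingers measure 119 mm over their backs; the gripper's body (75 mm by 180 mm) begins 59 mm behind the grasp point.
Start: joints at [1.107, 0.491, 1.559, -0, 1.092, -0.106], TCP at [218.868, 585.443, 214.661] pointing down, gripper open.
Joint ranges: [-3.1, 3.1], [-0.84, 2.19], [0.05, 2.79], [-1.13, 4.28], [0.06, 2.93], [-2.69, 2.69]. Speed limits (rad/s): [2.22, 2.22, 2.79, 3.14, 3.14, 3.14].

## Interface

Orientations are given as [roll, pitch, yaw] about the fixed x, y, z axes, in that order (R = Rz(yaw) Ry(pitch) Rx(roll)).
In Python, from cell import * gives the robot as it stands.
- The arm moves only by the tool step_arm, never from a script. Its argument "plan" is a list of rows, each an object of numbers: "x", "y", "z": the shift along the tool's x, y, z in units of 25 mm (1.0 is 25 mm); "rx", "ry", "rz": the turn, a rotation vector about the tool's x, y, z in units of 0.1 rad (1.0 is 0.1 rad). In form: [{"x": .., "y": .., "z": .., "rx": .., "ry": .., "rz": ..}, ...]. A call has exactly 10 rows; each row shifts and turns the commanded pose from where the row before left it, along the tool's axes as they then stand; what a row does not reach is not made up. A row lasts 1/12 s, in which the tool goes at most 41.7 mm and 7.16 degrees, less where a joint would pass 70% of its speed; a pose out of reach is approached as far as the arm can. A call with a number of a shift or a turn outside -1 to 1 is refused whole. A call with a gripper value outside its range is refused whole. "jaw" is the closure, from -1 (fully open) to 1 (shut), so that 0 is half open, set as the call begins (left out, the last holds). The fingers move at their own pace and stop on an object; the grip force is fixed at half the most. Time passes only in rows, so rows that do not move let the fingers close, or fill a call up. It gives the time, the measured TCP pose, the force, the opening and the grip force at its end, in the units of the state.
- state(): the state, without advancing time (a new reading comes with each control period).
- read_camera(name): name is "side" or "top"; returns a dict with "image" (384x512x3 uint8, red, green, blue), "depth" (384x512 float32, mm along the optical axis (not along the pixel's ray), 0 where there is no reading), "vfov" (degrees; the focal length in pixels is half the picture's height over the tangent of half this angle, whatever the lens; pixels are square), "cx", "cy" (the principal point, pixels), "R" (3x3) and "t" (3): a world point X has camera coordinates R X + t. Camera axes: x right, y down, z forward; pixel columns grow to the right and rows downward; lengths in mm; the calibration is good to about 2 mm. A picture is of the moment at which its call begins.
- job_done(): hands the job in; it is judged then, once.
The state is a dict: "t": time; "joints": joint angles; "qvel": joint speeds; "tau": joint torques, N m; "eef_pos": TCP position; "tcp_rot": TCP orientation; "ft_force": force on the tool from outside, world axes, zero at the start; "moment": the same for the moment, N m; "opening": opening from 0.0 (shut) to 1.0 (fully open); "grip_force": force on a finger pad.
Only numpy, scipy, OpenCV 4.12 (cv2) and the standard library are available. Lean on these libraries where they do the work, as an engineer would, in place of code of your own. Each camera call takes 0.05 s, during which the arm holds its last target. There are 200 camera calls.

## Working session

There is one attempt and no reset: what is moved stays moved. The work goes in short steps, Python scripts to look and compute and a tool call to move; the robot and the scene stay as the last step left them, time stands still between calls to the robot, and variables do not carry over. Pictures are saved under pics/ and viewed, at most 10 in all, crops included, and the job is handed in when it is done.

Besides the shell and the picture viewer there is one more tool, called after "Call:" by a JSON object that holds its "name" and its "arguments", one argument or row to a line. step_arm: Moves the arm, as the interface text tells. Shifts and turns lie within -1 to 1; 1 stands for 25 mm of shift or 0.1 rad of turn. Its arguments: {"type":"object","properties":{"plan":{"type":"array","items":{"type":"object","properties":{"x":{"type":"number"},"y":{"type":"number"},"z":{"type":"number"},"rx":{"type":"number"},"ry":{"type":"number"},"rz":{"type":"number"}}}},"jaw":{"type":"number"}},"required":["plan"]}

```bash
mkdir -p pics; cat > h.py <<'E'
import numpy as np, cv2, pickle
def cloud(d):
    f=d["image"].shape[0]/2/np.tan(np.radians(d["vfov"])/2)
    v,u=np.mgrid[:384,:512]; z=d["depth"]
    c=np.stack([(u-d["cx"])/f*z,(v-d["cy"])/f*z,z],-1)
    P=(c-np.array(d["t"]))@np.array(d["R"]); P[z==0]=np.nan
    return P
def save(n,im): cv2.imwrite("pics/"+n,im[...,::-1])
E
python3 - <<'E'
from cell import *; from h import *
for n in("side","top"):
    d=read_camera(n); pickle.dump(d,open(n+"0.pkl","wb")); save(n+"0.png",d["image"])
    print(n,d["vfov"],d["cx"],d["cy"],np.round(-np.array(d["R"]).T@d["t"]),(d["depth"]==0).mean(), [k for k in d])
print(state())
E
```

```text
side 46.458429626795734 255.2735268415621 192.22008368246986 [ 491. 1279. 1262.] 0.1316070556640625 ['image', 'depth', 'vfov', 'cx', 'cy', 'R', 't']
top 50.41239618144311 258.62376552506925 190.34999648519815 [ -34. -107. 1565.] 0.0038096110026041665 ['image', 'depth', 'vfov', 'cx', 'cy', 'R', 't']
{'t': 0.1, 'joints': array([ 1.10739378e+00,  4.91484643e-01,  1.55935157e+00, -1.63713045e-05,
        1.09169492e+00, -1.05608917e-01]), 'qvel': array([ 1.60058132e-03, -1.53842256e-04, -2.14491767e-03, -9.53449791e-04,
        8.05401819e-04, -5.44919571e-05]), 'tau': array([ 1.98283524e-03, -6.13619971e+01, -2.58603072e+01,  6.93438761e-02,
        4.71617072e-02, -6.48378546e-05]), 'eef_pos': array([218.77995291, 585.24842326, 214.14199729]), 'tcp_rot': array([-3.14065787e+00, -8.44874293e-05,  2.78380654e+00]), 'ft_force': array([ 0.51392699, -0.44806261, -0.58353345]), 'moment': array([-0.0149429 ,  0.0318254 ,  0.00364685]), 'grip_force': 0.0, 'opening': 0.9994378086244665}
```

```bash
ls; python3 -c "
import cv2,numpy as np
a=cv2.imread('pics/side0.png');b=cv2.imread('pics/top0.png');print(a.shape)"
```

```text
h.py
pics
side0.pkl
top0.pkl
(384, 512, 3)
```

View pics/side0.png

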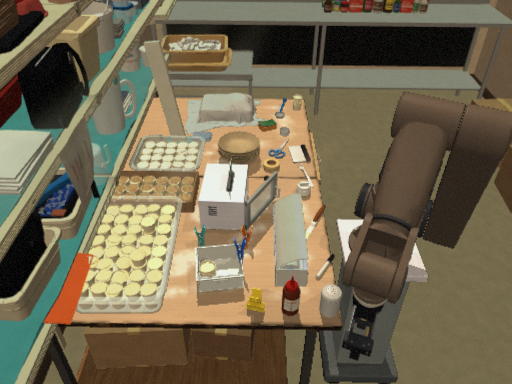

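View pics/top0.png

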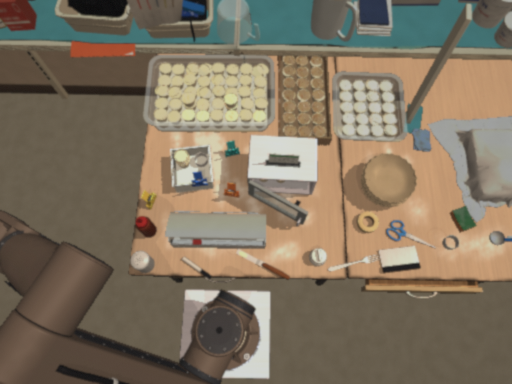

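The top view shows the box at about (283,165), its half-open door at (277,200), and the bin at (192,168). Four things are shaped like the clip:
- blue, on the bin's near wall, at (199,179)
- teal, at (231,148)
- orange, at (231,188)
- yellow, at (148,200)

The blue one is the target. I'll check it in a close crop.

```bash
python3 - <<'E'
from h import *
T=pickle.load(open("top0.pkl","rb"));S=pickle.load(open("side0.pkl","rb"))
a=cv2.resize(T["image"][120:250,140:330],None,fx=4,fy=4,interpolation=2)[:,:760]
save("c1.png",a)
b=cv2.resize(S["image"][145:325,180:320],None,fx=3.3,fy=3.3,interpolation=2); save("c2.png",b)
for n,d in(("top",T),("side",S)):
    P=cloud(d); im=d["image"].astype(int); r,g,bl=im[...,0],im[...,1],im[...,2]
    m=(bl>r+40)&(bl>g+30)
    ws=(P[...,0]>350)&(P[...,0]<1000)&(abs(P[...,1])<700)&(P[...,2]>-5)&(P[...,2]<200)
    m&=ws
    k,l,st,c=cv2.connectedComponentsWithStats(m.astype(np.uint8))
    for i in range(1,k):
        if st[i,4]>8: q=P[l==i]; print(n,st[i],np.round(c[i]),np.round(np.nanmedian(q,0)),np.round(np.nanmin(q,0)),np.round(np.nanmax(q,0)))
    h=(P[...,2]>195)&(P[...,2]<250)&(P[...,0]>350)&(P[...,0]<1000)&(P[...,1]<150)&(P[...,1]>-400)
    q=P[h]; print(n,"high",len(q),np.round(np.median(q,0)),np.round(q.min(0)),np.round(q.max(0)))
    for px in ((283,165),(270,145),(200,250),(192,167)) if n=="top" else ((225,195),(292,240),(220,265)): print(px,np.round(P[px[1],px[0]]))
E
```

```text
top [193 172  14  13  97] [199. 178.] [559. 122. 113.] [529.  95.  65.] [570. 140. 143.]
top [399 228   6   9  26] [402. 232.] [ 380. -678.    8.] [ 367. -686.   -1.] [ 402. -665.   15.]
top high 169 [ 600. -199.  222.] [ 596. -253.  195.] [ 605. -145.  245.]
(283, 165) [ 593. -200.  164.]
(270, 145) [ 675. -151.  165.]
(200, 250) [299. 112.  -1.]
(192, 167) [647. 169.   4.]
side [234 238  12  22  85] [240. 247.] [547. 133. 108.] [532. 103.  63.] [572. 156. 142.]
side high 45 [ 602. -192.  223.] [ 599. -249.  197.] [ 606. -144.  238.]
(225, 195) [ 618. -114.  156.]
(292, 240) [363. 119. 138.]
(220, 265) [628. 117.  -0.]
```

View pics/c1.png

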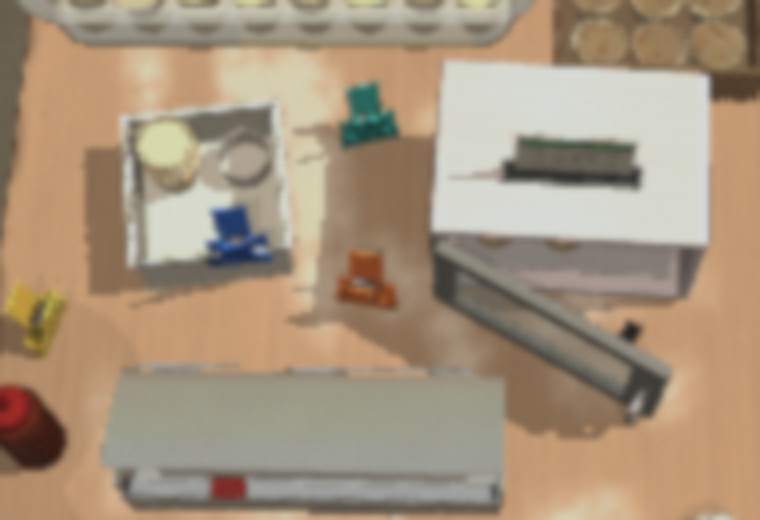

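View pics/c2.png

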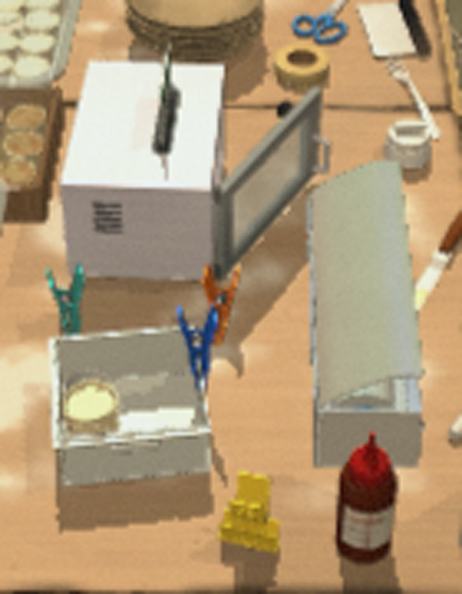

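The crop confirms it: the blue clip is clamped on the bin's near wall. The orange and teal clips stand on the worktop and the yellow one lies to the left. The door's free edge is near (303,218) in the full picture. Next I'll measure the poses.

```bash
cat > m.py <<'E'
from h import *
def line(q):
    vx,vy,x,y=cv2.fitLine(q[:,:2].astype(np.float32),cv2.DIST_HUBER,0,.01,.01).ravel()
    s=(q[:,:2]-[x,y])@[vx,vy]; return np.array([x,y]),np.arctan2(vy,vx),s
def box(P,lo,hi): return ((P>lo)&(P<hi)).all(-1)
if __name__=="__main__":
  for n in("top","side"):
    d=pickle.load(open(n+"0.pkl","rb"));P=cloud(d);im=d["image"].astype(int)
    def rep(t,m):
        q=P[m]
        c,a,s=line(q);u=np.array([np.cos(a),np.sin(a)])
        print(n,t,len(q),"yaw of y axis",round((a-np.pi/2+np.pi/2)%np.pi-np.pi/2,3),"ends",np.round(c+u*s.min()),np.round(c+u*s.max()),"z",np.round([q[:,2].min(),np.median(q[:,2]),q[:,2].max()]),"mid",np.round(c+u*(s.min()+s.max())/2,1))
    rep("card",box(P,[570,-270,205],[630,-130,255]))
    r=box(P,[450,-400,154],[750,-30,172])
    k,l,st,c=cv2.connectedComponentsWithStats(r.astype(np.uint8)); i=1+st[1:,4].argmax()
    q=P[l==i][:,:2].astype(np.float32); R=cv2.minAreaRect(q); print("roof",R,np.round(cv2.boxPoints(R)),np.median(P[l==i][:,2]))
    rep("door",box(P,[380,-330,100],[510,-75,158]))
    rep("foil",box(P,[250,-100,120],[430,300,160]))
    rep("near bin wall",box(P,[480,60,66],[580,260,82])&(im.min(-1)>120))
    b=(im[...,2]>im[...,0]+40)&(im[...,2]>im[...,1]+30)
    for z0,z1 in((60,75),(75,95),(95,110),(110,130),(130,150)):
        m=b&box(P,[450,60,z0],[620,200,z1])
        q=P[m]
        if len(q)>1: print("clip",z0,len(q),np.round(np.median(q,0)),np.round(q.min(0)),np.round(q.max(0)))
  T=pickle.load(open("top0.pkl","rb"));im=T["image"].astype(int);P=cloud(T)
  b=(im[...,2]>im[...,0]+40)&(im[...,2]>im[...,1]+30)&box(P,[450,60,0],[620,200,200])
  for v in range(170,188): print(v,[(u,*np.round(P[v,u]).astype(int)) for u in range(190,210) if b[v,u]][::3])
E
python3 m.py
```

```text
top card 142 yaw of y axis -0.046 ends [ 598. -253.] [ 603. -145.] z [206. 225. 245.] mid [ 600.3 -199.1]
roof ((621.0120849609375, -198.03054809570312), (257.3855285644531, 194.55397033691406), 87.87553405761719) [[ 519. -323.]
 [ 713. -330.]
 [ 723.  -73.]
 [ 529.  -66.]] 159.7732370064308
top door 535 yaw of y axis -0.485 ends [ 407. -288.] [508. -97.] z [100. 140. 158.] mid [ 457.8 -192.4]
top foil 1824 yaw of y axis -0.005 ends [ 350. -100.] [352. 300.] z [120. 145. 158.] mid [351. 100.]
top near bin wall 59 yaw of y axis 0.126 ends [542. 230.] [562.  72.] z [67. 72. 81.] mid [552.  151.2]
clip 60 3 [547. 101.  69.] [546.  97.  65.] [549. 104.  70.]
clip 75 18 [550. 107.  87.] [538.  95.  78.] [561. 138.  93.]
clip 95 22 [556. 124. 102.] [538. 108.  95.] [562. 140. 110.]
clip 110 30 [563. 123. 118.] [532. 110. 110.] [567. 137. 129.]
clip 130 24 [565. 124. 137.] [529. 107. 131.] [570. 136. 143.]
side card 35 yaw of y axis -0.04 ends [ 599. -249.] [ 604. -144.] z [206. 227. 238.] mid [ 601.4 -196.5]
roof ((624.3331298828125, -196.48863220214844), (269.4193115234375, 188.5543975830
[... 2043 characters left out ...]
int64(560), np.int64(108), np.int64(78))]
181 [(193, np.int64(529), np.int64(136), np.int64(143)), (196, np.int64(532), np.int64(126), np.int64(136)), (199, np.int64(531), np.int64(114), np.int64(139))]
182 [(195, np.int64(529), np.int64(130), np.int64(134)), (198, np.int64(532), np.int64(119), np.int64(128)), (201, np.int64(537), np.int64(110), np.int64(114))]
183 [(196, np.int64(539), np.int64(131), np.int64(98)), (199, np.int64(538), np.int64(119), np.int64(101)), (202, np.int64(542), np.int64(109), np.int64(93)), (205, np.int64(545), np.int64(99), np.int64(84))]
184 [(196, np.int64(538), np.int64(132), np.int64(90)), (204, np.int64(546), np.int64(104), np.int64(70))]
185 []
186 []
187 []
```

```bash
python3 - <<'E'
from m import *
for n in("top","side"):
    d=pickle.load(open(n+"0.pkl","rb"));P=cloud(d);im=d["image"].astype(int)
    m=box(P,[520,60,70],[760,270,80])&(im.max(-1)-im.min(-1)<60)
    k,l,st,c=cv2.connectedComponentsWithStats(m.astype(np.uint8)); i=1+st[1:,4].argmax()
    R=cv2.minAreaRect(P[m][:,:2].astype(np.float32)); print(n,R,np.round(cv2.boxPoints(R)))
    # rim: white bin pixels at rim, per-face lines
    q=P[m]; print(len(q))
    b=(im[...,2]>im[...,0]+40)&(im[...,2]>im[...,1]+30)&box(P,[450,60,118],[620,200,150])
    q=P[b]
    for t,s in(("far",q[q[:,0]>549]),("near",q[q[:,0]<549])):
        c,a,_=line(s); print(t,len(s),np.round(np.median(s,0),1),"yaw",round(a%np.pi-np.pi/2,3),"y",np.round(np.percentile(s[:,1],[3,97])))
    # stile points: end of door, plus shaker/bottle tops
    dm=box(P,[380,-330,140],[540,-50,158])
    c,a,s=line(P[dm]);print("door",round(a%np.pi-np.pi/2,3),np.round(c),len(s))
T=pickle.load(open("top0.pkl","rb"));P=cloud(T)
im=T["image"].astype(int)
for u,v in((131,108+0),(147,224),(141,262),(318,255),(217,225),(231,185)): print((u,v),np.round(P[v,u]))
# bin rim outline in top picture by whiteness
m=((P[...,2]>60)&(P[...,2]<85)&box(P,[480,60,0],[760,300,200]))
for v in range(148,192,2): print(v,''.join('#' if m[v,u] else '.' for u in range(165,220)))
E
```

```text
top ((622.1122436523438, 161.1656494140625), (173.38780212402344, 161.31072998046875), 8.453680992126465) [[525. 228.]
 [548.  69.]
 [720.  94.]
 [696. 254.]]
256
far 26 [565.5 125.1 131.2] yaw 0.1 y [114. 137.]
near 14 [531.6 122.7 135.1] yaw 0.145 y [109. 135.]
door -0.505 [ 471. -179.] 371
side ((625.6934204101562, 165.71946716308594), (169.54183959960938, 164.2162628173828), 8.769963264465332) [[529. 234.]
 [554.  72.]
 [722.  97.]
 [697. 260.]]
252
far 11 [567.4 131.9 135.5] yaw 0.219 y [114. 145.]
near 18 [535.6 125.5 133. ] yaw 0.082 y [107. 139.]
door -0.504 [ 477. -167.] 212
(131, 108) [1397.  736. -766.]
(147, 224) [367. 296. 116.]
(141, 262) [229. 305. 105.]
(318, 255) [ 277. -337.   56.]
(217, 225) [362.  37. 140.]
(231, 185) [541.  -3.  79.]
148 ...........#########.###############.......##..........
150 .....######...######.#.....................##..........
152 .....###...####.######.....................##..........
154 .....###..##.###########...................###.........
156 .....###.##############.....................##.........
158 ......##..#####.########.......
[... 284 characters left out ...]
..............................##........
170 ......###....................................##........
172 ......###....................................##........
174 ......###....................................###.......
176 .......##....................................###.......
178 .......##.....................................##.......
180 .......##.................#...........####....##.......
182 .......##..................#..........########.........
184 .......###.........##########.......######.............
186 .......#############.#.....#.##........................
188 .......................................................
190 .......................................................
```

Call:
{"name": "step_arm", "arguments": {
  "jaw": 1,
  "plan": [
    {"x": -0.9,"y": -0.65,"z": -0.5,"rz": -0.36},
    {"x": -0.9,"y": -0.65,"z": -0.5,"rz": -0.36},
    {"x": -0.9,"y": -0.65,"rz": -0.36},
    {"x": -0.9,"y": -0.65,"rz": -0.36},
    {"x": -0.9,"y": -0.65,"rz": -0.36},
    {"x": -0.9,"y": -0.65,"rz": -0.36},
    {"x": -0.9,"y": -0.65,"rz": -0.36},
    {"x": -0.9,"y": -0.65,"rz": -0.36},
    {"x": -0.9,"y": -0.65,"rz": -0.36},
    {"x": -0.9,"y": -0.65,"rz": -0.36}
  ]
}}

```text
schema error: expected keys x, y, z, rx, ry, rz
```

Call:
{"name": "step_arm", "arguments": {
  "jaw": 1,
  "plan": [
    {"x": -0.9,"y": -0.65,"z": -0.5,"rx": 0,"ry": 0,"rz": -0.36},
    {"x": -0.9,"y": -0.65,"z": -0.5,"rx": 0,"ry": 0,"rz": -0.36},
    {"x": -0.9,"y": -0.65,"z": 0,"rx": 0,"ry": 0,"rz": -0.36},
    {"x": -0.9,"y": -0.65,"z": 0,"rx": 0,"ry": 0,"rz": -0.36},
    {"x": -0.9,"y": -0.65,"z": 0,"rx": 0,"ry": 0,"rz": -0.36},
    {"x": -0.9,"y": -0.65,"z": 0,"rx": 0,"ry": 0,"rz": -0.36},
    {"x": -0.9,"y": -0.65,"z": 0,"rx": 0,"ry": 0,"rz": -0.36},
    {"x": -0.9,"y": -0.65,"z": 0,"rx": 0,"ry": 0,"rz": -0.36},
    {"x": -0.9,"y": -0.65,"z": 0,"rx": 0,"ry": 0,"rz": -0.36},
    {"x": -0.9,"y": -0.65,"z": 0,"rx": 0,"ry": 0,"rz": -0.36}
  ]
}}

```text
t: 0.93
eef_pos: [407.7, 382.2, 239.5]
tcp_rot: [-3.141, -0.0, -3.138]
ft_force: [0.3, 0.9, 0.6]
opening: 0.354
grip_force: 0.0
```

Call:
{"name": "step_arm", "arguments": {
  "plan": [
    {"x": -0.1,"y": -1,"z": 0,"rx": 0,"ry": 0,"rz": 0},
    {"x": -0.1,"y": -1,"z": 0,"rx": 0,"ry": 0,"rz": 0},
    {"x": -0.1,"y": -1,"z": 0,"rx": 0,"ry": 0,"rz": 0},
    {"x": -0.1,"y": -1,"z": 0,"rx": 0,"ry": 0,"rz": 0},
    {"x": -0.1,"y": -1,"z": 0,"rx": 0,"ry": 0,"rz": 0},
    {"x": -0.1,"y": -1,"z": 0,"rx": 0,"ry": 0,"rz": 0},
    {"x": -0.1,"y": -1,"z": 0,"rx": 0,"ry": 0,"rz": 0},
    {"x": -0.1,"y": -1,"z": 0,"rx": 0,"ry": 0,"rz": 0},
    {"x": -0.1,"y": -1,"z": 0,"rx": 0,"ry": 0,"rz": 0},
    {"x": -0.1,"y": -1,"z": 0,"rx": 0,"ry": 0,"rz": 0}
  ]
}}

```text
t: 1.77
eef_pos: [432.3, 132.2, 239.5]
tcp_rot: [3.142, -0.0, -3.139]
ft_force: [0.9, -0.2, -0.7]
opening: 0.003
grip_force: 0.0
```

Call:
{"name": "step_arm", "arguments": {
  "plan": [
    {"x": 0,"y": -1,"z": 0,"rx": 0,"ry": 0,"rz": 0},
    {"x": 0,"y": -1,"z": 0,"rx": 0,"ry": 0,"rz": 0},
    {"x": 0,"y": -1,"z": 0,"rx": 0,"ry": 0,"rz": 0},
    {"x": 0,"y": -1,"z": 0,"rx": 0,"ry": 0,"rz": 0},
    {"x": 0,"y": -1,"z": 0,"rx": 0,"ry": 0,"rz": 0},
    {"x": 0,"y": -1,"z": 0,"rx": 0,"ry": 0,"rz": 0},
    {"x": 0.3,"y": -1,"z": 0,"rx": 0,"ry": 0,"rz": 0},
    {"x": 0.3,"y": -1,"z": 0,"rx": 0,"ry": 0,"rz": 0},
    {"x": 0.5,"y": -1,"z": 0,"rx": 0,"ry": 0,"rz": 0},
    {"x": 0.5,"y": -1,"z": 0,"rx": 0,"ry": 0,"rz": 0}
  ]
}}

```text
t: 2.6
eef_pos: [392.3, -117.7, 239.4]
tcp_rot: [3.141, -0.0, -3.139]
ft_force: [0.0, -0.5, 0.7]
opening: 0.007
grip_force: 0.0
```

Call:
{"name": "step_arm", "arguments": {
  "plan": [
    {"x": 0.4,"y": -1,"z": 0,"rx": 0,"ry": 0,"rz": 0},
    {"x": 0.4,"y": -1,"z": 0,"rx": 0,"ry": 0,"rz": 0},
    {"x": 0.4,"y": -1,"z": 0,"rx": 0,"ry": 0,"rz": 0},
    {"x": 0.3,"y": -1,"z": 0,"rx": 0,"ry": 0,"rz": 0},
    {"x": 0,"y": -1,"z": 0.5,"rx": 0,"ry": 0,"rz": 0},
    {"x": 0,"y": -1,"z": 0.9,"rx": 0,"ry": 0,"rz": 0},
    {"x": 0,"y": -0.3,"z": 1,"rx": 0,"ry": 0,"rz": 0},
    {"x": 0,"y": 0,"z": 1,"rx": 0,"ry": 0,"rz": 0},
    {"x": 0,"y": 0,"z": 1,"rx": 0,"ry": 0,"rz": 0},
    {"x": 0,"y": 0,"z": 0.8,"rx": 0,"ry": 0,"rz": 0}
  ]
}}

```text
t: 3.43
eef_pos: [355.4, -274.1, 107.9]
tcp_rot: [3.141, -0.001, -3.14]
ft_force: [0.4, -0.2, -1.1]
opening: 0.002
grip_force: 0.0
```

Call:
{"name": "step_arm", "arguments": {
  "plan": [
    {"x": -0.5,"y": -0.05,"z": 0,"rx": 0,"ry": 0,"rz": 0},
    {"x": -0.5,"y": -0.05,"z": 0,"rx": 0,"ry": 0,"rz": 0},
    {"x": -0.5,"y": -0.05,"z": 0,"rx": 0,"ry": 0,"rz": 0},
    {"x": -0.5,"y": -0.05,"z": 0,"rx": 0,"ry": 0,"rz": 0},
    {"x": -0.5,"y": -0.1,"z": 0,"rx": 0,"ry": 0,"rz": 0},
    {"x": -0.5,"y": -0.1,"z": 0,"rx": 0,"ry": 0,"rz": 0},
    {"x": -0.5,"y": -0.1,"z": 0,"rx": 0,"ry": 0,"rz": 0},
    {"x": -0.5,"y": -0.1,"z": 0,"rx": 0,"ry": 0,"rz": 0},
    {"x": -0.4,"y": -0.1,"z": 0,"rx": 0,"ry": 0,"rz": 0},
    {"x": -0.3,"y": -0.05,"z": 0,"rx": 0,"ry": 0,"rz": 0}
  ]
}}

```text
t: 4.27
eef_pos: [475.6, -293.1, 111.0]
tcp_rot: [-3.14, 0.002, -3.139]
ft_force: [0.4, -0.3, 0.3]
opening: 0.005
grip_force: 0.1
```

Call:
{"name": "step_arm", "arguments": {
  "plan": [
    {"x": -0.15,"y": -0.03,"z": 0,"rx": 0,"ry": 0,"rz": 0},
    {"x": -0.15,"y": -0.03,"z": 0,"rx": 0,"ry": 0,"rz": 0},
    {"x": -0.15,"y": -0.03,"z": 0,"rx": 0,"ry": 0,"rz": 0},
    {"x": -0.15,"y": 0,"z": 0,"rx": 0,"ry": 0,"rz": 0},
    {"x": -0.15,"y": 0,"z": 0,"rx": 0,"ry": 0,"rz": 0},
    {"x": -0.1,"y": 0,"z": 0,"rx": 0,"ry": 0,"rz": 0},
    {"x": -0.1,"y": 0,"z": 0,"rx": 0,"ry": 0,"rz": 0},
    {"x": 0,"y": 0,"z": 0,"rx": 0,"ry": 0,"rz": 0},
    {"x": 0,"y": 0,"z": 0,"rx": 0,"ry": 0,"rz": 0},
    {"x": 0,"y": 0,"z": 0,"rx": 0,"ry": 0,"rz": 0}
  ]
}}

```text
t: 5.1
eef_pos: [497.2, -294.9, 109.6]
tcp_rot: [3.141, 0.0, -3.14]
ft_force: [0.6, -0.6, -0.3]
opening: 0.004
grip_force: 0.0
```

```bash
python3 - <<'E'
from cell import *; from m import *
for n in ("top","side"):
    d=read_camera(n);P=cloud(d);save(n+"1.png",d["image"])
    q=P[box(P,[440,-330,135],[545,-50,157])]; c,a,s=line(q); print(n,len(q),round(a%np.pi-np.pi/2,3),c)
    if n=="top": save("c3.png",cv2.resize(d["image"][120:260,220:360],None,fx=4,fy=4))
E
```

```text
Traceback (most recent call last):
  File "m.py", line 3, in line
    vx,vy,x,y=cv2.fitLine(q[:,:2].astype(np.float32),cv2.DIST_HUBER,0,.01,.01).ravel()
              ~~~~~~~~~~~^^^^^^^^^^^^^^^^^^^^^^^^^^^^^^^^^^^^^^^^^^^^^^^^^^^^^
cv2.error: OpenCV(4.12.0) /io/opencv/modules/imgproc/src/linefit.cpp:50: error: (-215:Assertion failed) count > 0 in function 'fitLine2D_wods'
```

```bash
python3 - <<'E'
from cell import *; from m import *
d=read_camera("side");P=cloud(d)
save("c3.png",cv2.resize(d["image"][140:260,180:330],None,fx=4,fy=4,interpolation=2))
q=P[box(P,[440,-330,125],[560,-50,157])]
if len(q): c,a,s=line(q); print(len(q),round(a%np.pi-np.pi/2,3),c,q.min(0),q.max(0))
E
```

```text
244 -0.036 [ 534.1529 -153.9179] [ 487.84304354 -325.49065779  125.21758164] [559.73100055 -60.46878424 156.959803  ]
```

View pics/c3.png

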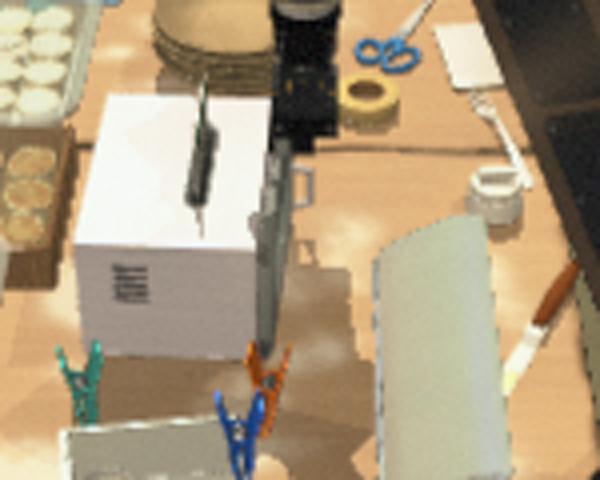

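The door is almost shut, with the fingers at its free edge around (305,140) in the crop. It isn't clear that it has seated, so I'll push further and watch the force.

Call:
{"name": "step_arm", "arguments": {
  "plan": [
    {"x": -0.1,"y": 0,"z": 0,"rx": 0,"ry": 0,"rz": 0},
    {"x": -0.1,"y": 0,"z": 0,"rx": 0,"ry": 0,"rz": 0},
    {"x": -0.1,"y": 0,"z": 0,"rx": 0,"ry": 0,"rz": 0},
    {"x": 0,"y": 0,"z": 0,"rx": 0,"ry": 0,"rz": 0},
    {"x": 0,"y": 0,"z": 0,"rx": 0,"ry": 0,"rz": 0},
    {"x": 0,"y": 0,"z": 0,"rx": 0,"ry": 0,"rz": 0},
    {"x": 0,"y": 0,"z": 0,"rx": 0,"ry": 0,"rz": 0},
    {"x": 0,"y": 0,"z": 0,"rx": 0,"ry": 0,"rz": 0},
    {"x": 0,"y": 0,"z": 0,"rx": 0,"ry": 0,"rz": 0},
    {"x": 0,"y": 0,"z": 0,"rx": 0,"ry": 0,"rz": 0}
  ]
}}

```text
t: 6.03
eef_pos: [504.7, -294.9, 109.6]
tcp_rot: [3.141, 0.0, -3.139]
ft_force: [1.0, -0.5, 0.5]
opening: 0.007
grip_force: 0.0
```

Call:
{"name": "step_arm", "arguments": {
  "plan": [
    {"x": -0.08,"y": 0,"z": 0,"rx": 0,"ry": 0,"rz": 0},
    {"x": -0.08,"y": 0,"z": 0,"rx": 0,"ry": 0,"rz": 0},
    {"x": -0.08,"y": 0,"z": 0,"rx": 0,"ry": 0,"rz": 0},
    {"x": -0.08,"y": 0,"z": 0,"rx": 0,"ry": 0,"rz": 0},
    {"x": 0,"y": 0,"z": 0,"rx": 0,"ry": 0,"rz": 0},
    {"x": 0,"y": 0,"z": 0,"rx": 0,"ry": 0,"rz": 0},
    {"x": 0,"y": 0,"z": 0,"rx": 0,"ry": 0,"rz": 0},
    {"x": 0,"y": 0,"z": 0,"rx": 0,"ry": 0,"rz": 0},
    {"x": 0,"y": 0,"z": 0,"rx": 0,"ry": 0,"rz": 0},
    {"x": 0,"y": 0,"z": 0,"rx": 0,"ry": 0,"rz": 0}
  ]
}}

```text
t: 6.87
eef_pos: [506.7, -294.7, 109.6]
tcp_rot: [3.138, -0.012, -3.14]
ft_force: [-39.2, -6.0, 18.9]
opening: 0.002
grip_force: 19.8
```

Call:
{"name": "step_arm", "arguments": {
  "plan": [
    {"x": 0.8,"y": 0,"z": 0,"rx": 0,"ry": 0,"rz": 0},
    {"x": 0.9,"y": 0,"z": 0,"rx": 0,"ry": 0,"rz": 0},
    {"x": 0,"y": 0.5,"z": -1,"rx": 0,"ry": 0,"rz": 0},
    {"x": 0,"y": 1,"z": -1,"rx": 0,"ry": 0,"rz": 0},
    {"x": 0,"y": 1,"z": -1,"rx": 0,"ry": 0,"rz": 0},
    {"x": 0,"y": 1,"z": -1,"rx": 0,"ry": 0,"rz": 0},
    {"x": 0,"y": 1,"z": -1,"rx": 0,"ry": 0,"rz": 0},
    {"x": 0,"y": 1,"z": -1,"rx": 0,"ry": 0,"rz": 0},
    {"x": 0,"y": 1,"z": 0,"rx": 0,"ry": 0,"rz": 0},
    {"x": 0,"y": 1,"z": 0,"rx": 0,"ry": 0,"rz": 0}
  ]
}}

```text
t: 7.7
eef_pos: [470.2, -106.4, 261.2]
tcp_rot: [-3.141, 0.003, -3.14]
ft_force: [-0.4, 1.0, -0.0]
opening: 0.002
grip_force: 0.0
```

```bash
python3 - <<'E'
from cell import *; from m import *
print(state()["eef_pos"])
d=read_camera("side");P=cloud(d);q=P[box(P,[440,-330,125],[530,-50,157])]; c,a,s=line(q); print(len(q),round(a%np.pi-np.pi/2,3),c)
A=cv2.resize(d["image"][140:260,180:330],None,fx=2.5,fy=2.5,interpolation=2)
d=read_camera("top");P=cloud(d);q=P[box(P,[440,-330,125],[530,-50,157])]
if len(q): c,a,s=line(q); print(len(q),round(a%np.pi-np.pi/2,3),c)
B=cv2.resize(d["image"][120:240,220:370],None,fx=2.5,fy=2.5,interpolation=2)
save("c4.png",np.hstack([A,B]))
E
```

```text
[ 470.15600743 -106.44936384  261.22975122]
81 -0.027 [ 525.6531  -194.48949]
146 -0.049 [ 521.32117 -256.3631 ]
```

View pics/c4.png

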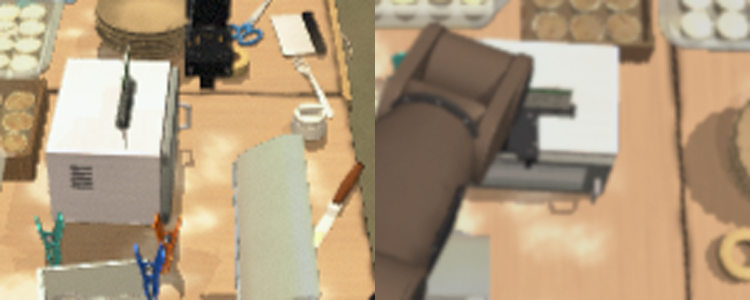

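The door lies parallel to the box front. The fingers stalled hard against it at 39 N, well above the 8 N the catch needs, so it is seated. Next I'll go to the clip.

Call:
{"name": "step_arm", "arguments": {
  "jaw": -1,
  "plan": [
    {"x": -0.32,"y": 0.92,"z": 0,"rx": 0,"ry": 0,"rz": 1},
    {"x": -0.23,"y": 0.95,"z": 0,"rx": 0,"ry": 0,"rz": 1},
    {"x": -0.13,"y": 0.97,"z": 0,"rx": 0,"ry": 0,"rz": 1},
    {"x": -0.03,"y": 0.97,"z": 0,"rx": 0,"ry": 0,"rz": 1},
    {"x": 0.06,"y": 0.97,"z": 0,"rx": 0,"ry": 0,"rz": 1},
    {"x": 0.16,"y": 0.96,"z": 0,"rx": 0,"ry": 0,"rz": 1},
    {"x": 0.26,"y": 0.94,"z": 0,"rx": 0,"ry": 0,"rz": 1},
    {"x": 0.35,"y": 0.91,"z": 0,"rx": 0,"ry": 0,"rz": 1},
    {"x": 0.44,"y": 0.87,"z": 0,"rx": 0,"ry": 0,"rz": 1},
    {"x": 0.52,"y": 0.82,"z": 0,"rx": 0,"ry": 0,"rz": 1}
  ]
}}

```text
t: 8.63
eef_pos: [549.7, 123.5, 259.5]
tcp_rot: [-3.142, 0.0, 2.139]
ft_force: [0.2, 0.6, -0.6]
opening: 0.65
grip_force: 0.0
```

Call:
{"name": "step_arm", "arguments": {
  "plan": [
    {"x": 0,"y": 0,"z": 0,"rx": 0,"ry": 0,"rz": 0.84},
    {"x": 0,"y": 0,"z": 0,"rx": 0,"ry": 0,"rz": 0.84},
    {"x": 0,"y": 0,"z": 0,"rx": 0,"ry": 0,"rz": 0.84},
    {"x": 0,"y": 0,"z": 0.5,"rx": 0,"ry": 0,"rz": 0.84},
    {"x": 0,"y": 0,"z": 0.6,"rx": 0,"ry": 0,"rz": 0.83},
    {"x": 0,"y": 0,"z": 0.6,"rx": 0,"ry": 0,"rz": 0},
    {"x": 0,"y": 0,"z": 0.6,"rx": 0,"ry": 0,"rz": 0},
    {"x": 0,"y": 0,"z": 0.6,"rx": 0,"ry": 0,"rz": 0},
    {"x": 0,"y": 0,"z": 0.6,"rx": 0,"ry": 0,"rz": 0},
    {"x": 0,"y": 0,"z": 0.3,"rx": 0,"ry": 0,"rz": 0}
  ]
}}

```text
t: 9.47
eef_pos: [548.9, 122.2, 162.9]
tcp_rot: [-3.14, -0.0, 1.724]
ft_force: [-0.1, 0.2, -0.8]
opening: 0.999
grip_force: 0.0
```

```bash
python3 - <<'E'
from cell import *; from m import *
s=state();print(s["eef_pos"],s["tcp_rot"],s["opening"])
d=read_camera("side")
save("c5.png",cv2.resize(d["image"][200:310,190:300],None,fx=5,fy=5,interpolation=2))
E
```

```text
[548.86462987 122.22641657 162.8585978 ] [-3.13954545e+00 -1.08278544e-04  1.72447180e+00] 0.9992820315996468
```

View pics/c5.png

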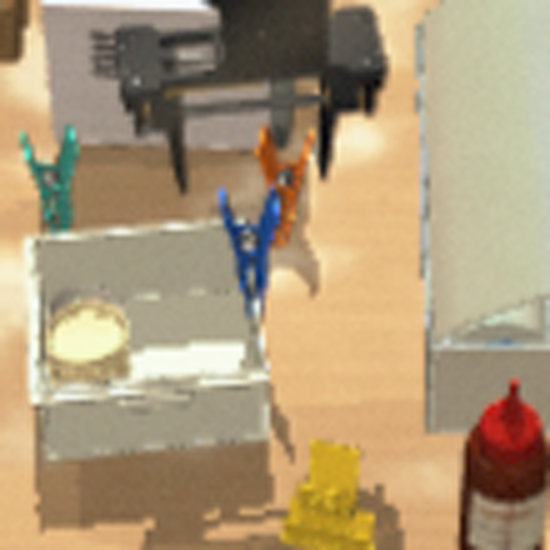

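The fingertips at (183,190) and (323,180) in the crop straddle the blue clip, whose handles are at (249,195). I'll go down and squeeze.

Call:
{"name": "step_arm", "arguments": {
  "plan": [
    {"x": 0.06,"y": 0.02,"z": 0.4,"rx": 0,"ry": 0,"rz": 0},
    {"x": 0,"y": 0,"z": 0.4,"rx": 0,"ry": 0,"rz": 0},
    {"x": 0,"y": 0,"z": 0.4,"rx": 0,"ry": 0,"rz": 0},
    {"x": 0,"y": 0,"z": 0.4,"rx": 0,"ry": 0,"rz": 0},
    {"x": 0,"y": 0,"z": 0.4,"rx": 0,"ry": 0,"rz": 0},
    {"x": 0,"y": 0,"z": 0.22,"rx": 0,"ry": 0,"rz": 0},
    {"x": 0,"y": 0,"z": 0,"rx": 0,"ry": 0,"rz": 0},
    {"x": 0,"y": 0,"z": 0,"rx": 0,"ry": 0,"rz": 0},
    {"x": 0,"y": 0,"z": 0,"rx": 0,"ry": 0,"rz": 0},
    {"x": 0,"y": 0,"z": 0,"rx": 0,"ry": 0,"rz": 0}
  ]
}}

```text
t: 10.35
eef_pos: [549.6, 124.4, 109.6]
tcp_rot: [3.141, -0.0, 1.725]
ft_force: [-0.9, 0.9, -0.1]
opening: 0.999
grip_force: 0.0
```

Call:
{"name": "step_arm", "arguments": {
  "jaw": 1,
  "plan": [
    {"x": 0,"y": 0,"z": 0,"rx": 0,"ry": 0,"rz": 0},
    {"x": 0,"y": 0,"z": 0,"rx": 0,"ry": 0,"rz": 0},
    {"x": 0,"y": 0,"z": 0,"rx": 0,"ry": 0,"rz": 0},
    {"x": 0,"y": 0,"z": 0,"rx": 0,"ry": 0,"rz": 0},
    {"x": 0,"y": 0,"z": 0,"rx": 0,"ry": 0,"rz": 0},
    {"x": 0,"y": 0,"z": 0,"rx": 0,"ry": 0,"rz": 0},
    {"x": 0,"y": 0,"z": 0,"rx": 0,"ry": 0,"rz": 0},
    {"x": 0,"y": 0,"z": 0,"rx": 0,"ry": 0,"rz": 0},
    {"x": 0,"y": 0,"z": 0,"rx": 0,"ry": 0,"rz": 0},
    {"x": 0,"y": 0,"z": 0,"rx": 0,"ry": 0,"rz": 0}
  ]
}}

```text
t: 11.18
eef_pos: [549.3, 124.3, 109.1]
tcp_rot: [-3.142, -0.0, 1.725]
ft_force: [-0.8, 0.4, 0.0]
opening: 0.355
grip_force: 4.5
```

Call:
{"name": "step_arm", "arguments": {
  "plan": [
    {"x": 0,"y": 0,"z": 0,"rx": 0,"ry": 0,"rz": 0},
    {"x": 0,"y": 0,"z": 0,"rx": 0,"ry": 0,"rz": 0},
    {"x": 0,"y": 0,"z": 0,"rx": 0,"ry": 0,"rz": 0},
    {"x": 0,"y": 0,"z": 0,"rx": 0,"ry": 0,"rz": 0},
    {"x": 0,"y": 0,"z": 0,"rx": 0,"ry": 0,"rz": 0},
    {"x": 0,"y": 0,"z": 0,"rx": 0,"ry": 0,"rz": 0},
    {"x": 0,"y": 0,"z": 0,"rx": 0,"ry": 0,"rz": 0},
    {"x": 0,"y": 0,"z": 0,"rx": 0,"ry": 0,"rz": 0},
    {"x": 0,"y": 0,"z": 0,"rx": 0,"ry": 0,"rz": 0},
    {"x": 0,"y": 0,"z": 0,"rx": 0,"ry": 0,"rz": 0}
  ]
}}

```text
t: 12.02
eef_pos: [549.4, 124.3, 109.1]
tcp_rot: [3.142, -0.0, 1.725]
ft_force: [0.1, 0.1, -0.4]
opening: 0.194
grip_force: 30.0
```

Call:
{"name": "step_arm", "arguments": {
  "plan": [
    {"x": 0,"y": 0,"z": -0.3,"rx": 0,"ry": 0,"rz": 0},
    {"x": 0,"y": 0,"z": -0.4,"rx": 0,"ry": 0,"rz": 0},
    {"x": 0,"y": 0,"z": -0.5,"rx": 0,"ry": 0,"rz": 0},
    {"x": 0,"y": 0,"z": -0.6,"rx": 0,"ry": 0,"rz": 0},
    {"x": 0,"y": 0,"z": -0.7,"rx": 0,"ry": 0,"rz": 0},
    {"x": 0,"y": 0,"z": -0.7,"rx": 0,"ry": 0,"rz": 0},
    {"x": 0,"y": 0,"z": -0.7,"rx": 0,"ry": 0,"rz": 0},
    {"x": 0,"y": 0,"z": -0.7,"rx": 0,"ry": 0,"rz": 0},
    {"x": 0,"y": 0,"z": -0.7,"rx": 0,"ry": 0,"rz": 0},
    {"x": 0,"y": 0,"z": -0.6,"rx": 0,"ry": 0,"rz": 0}
  ]
}}

```text
t: 12.85
eef_pos: [549.3, 124.3, 259.1]
tcp_rot: [3.14, 0.0, 1.725]
ft_force: [-0.1, 0.5, -0.3]
opening: 0.198
grip_force: 30.0
```

Call:
{"name": "step_arm", "arguments": {
  "plan": [
    {"x": 0,"y": 0,"z": -0.6,"rx": 0,"ry": 0,"rz": 0},
    {"x": 0,"y": 0,"z": -0.6,"rx": 0,"ry": 0,"rz": 0},
    {"x": 0,"y": 0,"z": -0.6,"rx": 0,"ry": 0,"rz": 0},
    {"x": 0,"y": 0,"z": -0.5,"rx": 0,"ry": 0,"rz": 0},
    {"x": 0,"y": 0,"z": -0.3,"rx": 0,"ry": 0,"rz": 0.3},
    {"x": 0,"y": 0,"z": 0,"rx": 0,"ry": 0,"rz": 0.4},
    {"x": 0,"y": 0,"z": 0,"rx": 0,"ry": 0,"rz": 0.5},
    {"x": 0,"y": 0,"z": 0,"rx": 0,"ry": 0,"rz": 0.4},
    {"x": 0,"y": 0,"z": 0,"rx": 0,"ry": 0,"rz": 0.3},
    {"x": 0,"y": 0,"z": 0,"rx": 0,"ry": 0,"rz": 0.06}
  ]
}}

```text
t: 13.68
eef_pos: [549.1, 124.3, 322.7]
tcp_rot: [3.141, -0.0, 1.527]
ft_force: [-0.6, 0.1, 0.2]
opening: 0.199
grip_force: 30.0
```

```bash
python3 - <<'E'
from cell import *; from m import *
s=state();print(s["eef_pos"],s["tcp_rot"],s["opening"],s["grip_force"])
e=s["eef_pos"]
o=[]
for n in("side","top"):
    d=read_camera(n);P=cloud(d);im=d["image"].astype(int)
    b=(im[...,2]>im[...,0]+40)&(im[...,2]>im[...,1]+30)&box(P,[450,60,180],[650,220,400])
    q=P[b]-e; print(n,len(q))
    if len(q)>3: print(np.round(np.median(q,0)),np.round(q.min(0)),np.round(q.max(0)))
    if len(q)>3: v,u=np.argwhere(b).mean(0).astype(int)
    o.append(cv2.resize(im[v-30:v+30,u-35:u+35].astype(np.uint8),None,fx=5,fy=5,interpolation=2))
save("c6.png",np.hstack(o))
E
```

```text
[549.12209354 124.30137084 322.72745804] [ 3.14062190e+00 -2.34092341e-04  1.52738183e+00] 0.1993911855608884 29.98652547597885
side 45
[  5.  14. -12.] [ -9. -22. -55.] [15. 32. 46.]
top 12
[-14. -24. -35.] [-18. -31. -51.] [ 11. -18. -22.]
```

View pics/c6.png

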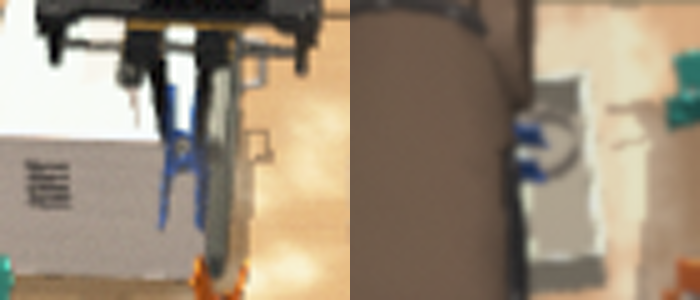

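The clip is held with both jaws open and its tips 55 mm below the TCP. I'll carry it over the card.

Call:
{"name": "step_arm", "arguments": {
  "plan": [
    {"x": -0.3,"y": 0.1,"z": -0.3,"rx": 0,"ry": 0,"rz": 0},
    {"x": -0.6,"y": 0.2,"z": -0.2,"rx": 0,"ry": 0,"rz": 0},
    {"x": -0.8,"y": 0.2,"z": 0,"rx": 0,"ry": 0,"rz": 0},
    {"x": -0.8,"y": 0.2,"z": 0,"rx": 0,"ry": 0,"rz": 0},
    {"x": -0.8,"y": 0.2,"z": 0,"rx": 0,"ry": 0,"rz": 0},
    {"x": -0.8,"y": 0.2,"z": 0,"rx": 0,"ry": 0,"rz": 0},
    {"x": -0.8,"y": 0.2,"z": 0,"rx": 0,"ry": 0,"rz": 0},
    {"x": -0.8,"y": 0.2,"z": 0,"rx": 0,"ry": 0,"rz": 0},
    {"x": -0.8,"y": 0.2,"z": 0,"rx": 0,"ry": 0,"rz": 0},
    {"x": -0.8,"y": 0.2,"z": 0,"rx": 0,"ry": 0,"rz": 0}
  ]
}}

```text
t: 14.62
eef_pos: [589.3, -61.6, 335.0]
tcp_rot: [3.141, 0.0, 1.529]
ft_force: [0.1, 1.3, -0.1]
opening: 0.198
grip_force: 30.0
```

Call:
{"name": "step_arm", "arguments": {
  "plan": [
    {"x": -0.8,"y": 0.1,"z": 0,"rx": 0,"ry": 0,"rz": 0},
    {"x": -0.8,"y": 0.1,"z": 0,"rx": 0,"ry": 0,"rz": 0},
    {"x": -0.8,"y": 0.1,"z": 0,"rx": 0,"ry": 0,"rz": 0},
    {"x": -0.8,"y": 0.1,"z": 0,"rx": 0,"ry": 0,"rz": 0},
    {"x": -0.8,"y": 0.1,"z": 0,"rx": 0,"ry": 0,"rz": 0},
    {"x": -0.7,"y": 0.1,"z": 0,"rx": 0,"ry": 0,"rz": 0},
    {"x": -0.5,"y": 0.1,"z": 0,"rx": 0,"ry": 0,"rz": 0},
    {"x": -0.3,"y": 0,"z": 0,"rx": 0,"ry": 0,"rz": 0},
    {"x": 0,"y": 0,"z": 0,"rx": 0,"ry": 0,"rz": 0},
    {"x": 0,"y": 0,"z": 0,"rx": 0,"ry": 0,"rz": 0}
  ]
}}

```text
t: 15.45
eef_pos: [600.7, -198.0, 334.2]
tcp_rot: [-3.142, -0.0, 1.529]
ft_force: [0.3, 0.3, -0.5]
opening: 0.199
grip_force: 30.0
```

```bash
python3 - <<'E'
from cell import *; from m import *
s=state();e=s["eef_pos"];print(e,s["tcp_rot"],s["opening"],s["grip_force"])
d=read_camera("side");P=cloud(d);im=d["image"].astype(int)
b=(im[...,2]>im[...,0]+40)&(im[...,2]>im[...,1]+30)&box(P,[450,-300,240],[700,-100,450])
q=P[b]; print(len(q))
for lo,hi in((-60,-40),(-40,-25),(-25,-5),(-5,20),(20,50)):
    w=q[(q[:,2]-e[2]>lo)&(q[:,2]-e[2]<hi)]
    if len(w): print(lo,len(w),np.round(w.min(0)-e),np.round(w.max(0)-e))
# card pixels: x at given heights, rays of near (+y) vertical end
for z0,z1 in((176,200),(200,220),(220,245)):
    w=P[box(P,[575,-270,z0],[630,-130,z1])]
    if len(w): c,a,t=line(w); u=np.array([np.cos(a),np.sin(a)]); print("card",z0,len(w),np.round(c,1),round(a%np.pi-np.pi/2,3), "x at y=-198",np.round(c[0]+(-198-c[1])*np.cos(a)/np.sin(a),1))
v,u=np.argwhere(b).mean(0).astype(int)
save("c7.png",cv2.resize(d["image"][v-25:v+45,u-40:u+40],None,fx=7,fy=7,interpolation=2))
E
```

```text
[ 600.74094848 -198.01623978  334.23491805] [-3.14155926e+00 -3.22444393e-04  1.52862022e+00] 0.19942554312546892 29.986263513565063
69
-60 11 [-13.  -2. -59.] [ 13.  32. -40.]
-40 9 [-11.  12. -36.] [ 13.  31. -26.]
-25 27 [-11. -19. -24.] [13. 21. -8.]
-5 11 [-8.  7. -3.] [ 9. 23. 17.]
20 11 [-8. -8. 21.] [12. 24. 40.]
card 176 19 [ 601.4 -192.1] -0.037 x at y=-198 601.2
card 200 12 [ 601.3 -199.9] -0.037 x at y=-198 601.4
card 220 27 [ 601.9 -190.5] -0.043 x at y=-198 601.6
```

View pics/c7.png

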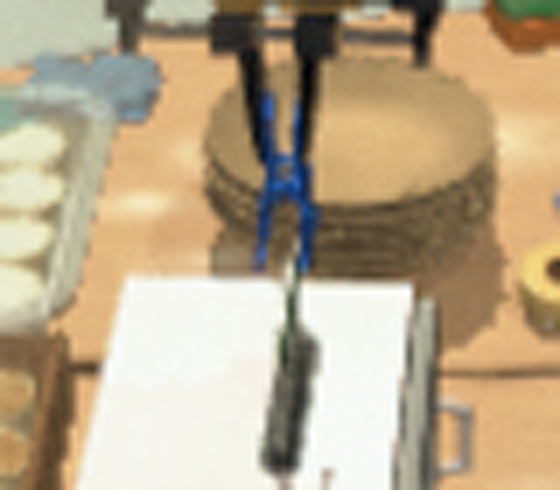

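The clip hangs centred over the card in the side view: clip x is about 601 and card x about 601.4. I'll descend 57 mm.

Call:
{"name": "step_arm", "arguments": {
  "plan": [
    {"x": 0,"y": 0.01,"z": 0.3,"rx": 0,"ry": 0,"rz": 0},
    {"x": 0,"y": 0,"z": 0.35,"rx": 0,"ry": 0,"rz": 0},
    {"x": 0,"y": 0,"z": 0.35,"rx": 0,"ry": 0,"rz": 0},
    {"x": 0,"y": 0,"z": 0.35,"rx": 0,"ry": 0,"rz": 0},
    {"x": 0,"y": 0,"z": 0.35,"rx": 0,"ry": 0,"rz": 0},
    {"x": 0,"y": 0,"z": 0.3,"rx": 0,"ry": 0,"rz": 0},
    {"x": 0,"y": 0,"z": 0.2,"rx": 0,"ry": 0,"rz": 0},
    {"x": 0,"y": 0,"z": 0.1,"rx": 0,"ry": 0,"rz": 0},
    {"x": 0,"y": 0,"z": 0,"rx": 0,"ry": 0,"rz": 0},
    {"x": 0,"y": 0,"z": 0,"rx": 0,"ry": 0,"rz": 0}
  ]
}}

```text
t: 16.33
eef_pos: [601.2, -198.2, 276.8]
tcp_rot: [3.141, 0.0, 1.529]
ft_force: [-0.1, -0.7, -0.5]
opening: 0.201
grip_force: 30.0
```

```bash
python3 - <<'E'
from cell import *; from m import *
s=state();e=s["eef_pos"];print(e,s["tcp_rot"],s["ft_force"],s["grip_force"],s["opening"])
d=read_camera("side");P=cloud(d);im=d["image"].astype(int)
b=(im[...,2]>im[...,0]+40)&(im[...,2]>im[...,1]+30)&box(P,[450,-300,190],[700,-100,450])
q=P[b];print(len(q),np.round(q.min(0)-e),np.round(q.max(0)-e))
w=q[(q[:,2]<e[2]-25)];print("jaws x",np.sort(np.round(w[:,0]-e[0])))
v,u=np.argwhere(b).mean(0).astype(int)
save("c8.png",cv2.resize(d["image"][v-25:v+35,u-35:u+35],None,fx=8,fy=8,interpolation=2))
q=P[box(P,[440,-330,125],[530,-50,157])];c,a,_=line(q);print("door",round(a%np.pi-np.pi/2,3))
E
```

```text
[ 601.20766414 -198.20703478  276.76716233] [3.14133367e+00 2.64613260e-05 1.52880319e+00] [-0.05717858 -0.66232569 -0.50586071] 29.986318945884705 0.2011001322344468
62 [-13. -21. -52.] [14. 32. 41.]
jaws x [-13. -13. -12. -10. -10. -10. -10. -10. -10. -10. -10.  13.  14.  14.
  14.]
door -0.026
```

View pics/c8.png

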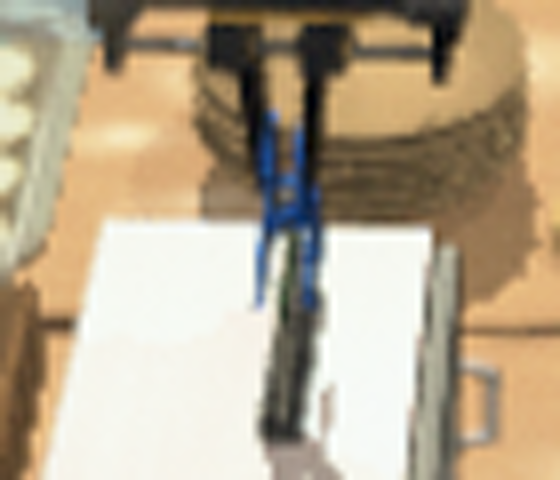

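The card's edge sits between the open jaws at about (290,240) in the crop. There is no contact force and the door is still shut, so I'm handing in.

```bash
python3 -c "
from cell import *
print(job_done())"
```

```text
the job is handed in; nothing more can be done
None
```

I shut the door against its stop and handed the job in with the blue clip squeezed open and held still over the middle of the card's top edge; I measured no contact force there, and the hand-in returned no verdict.

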